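Load a lamp into the guarded test fixture

TASK

Lift the yellow counterweighted guard of the lamp test fixture by its black handle until it stands open by itself, and let go. Then take the white lamp (not the amber one) from the blue rack and load it aluminium side down: push one end against the brass spring contact under the blue hood, tip the other end down into the black seat until the lamp lies fully home and level, and finally bring the guard back down shut over it. Leave the amber lamp and everything else on the bench where it is.

Things in the scene. Friction and masses are not known exactly. Their poses are not given: they have to be found in the camera images.
- fixture: Lamp test fixture, fixed; place and yaw vary. Grey base plate 180 x 250 x 20 mm (x -70 to +110, y -125 to +125). Origin: on the bench under the middle of the lamp bay, z up. The bay runs along its y: blue spring housing at +y, black plain seat at -y, between them (y -62 to +63) nothing above 23 mm. Two dark hinge posts, z to 98 mm, at x +85, y +-119 mm.
- hood_edge (a point): Inner lower edge of the blue housing's hood, at fixture y +68, z 66 mm (hood 8 mm thick, outward to y 115). Under it a slot 22 mm wide in x, y from 63 mm, floor at z 43 mm. A lamp cannot be lowered level past the hood: it goes in tilted, +y end low and first.
- stop_top (a point): Top of the face of the black seat's stop wall, at fixture y -77, z 62 mm. In front of it (y -77 to -62.5) is a slot 22 mm wide in x with flared cheeks to about z 65 mm and its floor at z 43 mm, where the lamp's other end goes.
- seat (a point): Point on the fixture where the centre of a properly loaded lamp lies: 50 mm above the bench in the middle of the bay. Axes as the fixture: the lamp lies along y.
- plunger (a joint): Travel in m of the brass spring contact: 0 is relaxed (its face at fixture y = +68 mm), grows to 0.016 as it is pushed in towards +y. Takes about 2 N to start, 6 N at 0.008, 10 N at 0.016. A loaded lamp holds it at about 0.007; when let go the spring slides the lamp against the stop wall of the black seat.
- plunger_face (a point): Middle of the exposed face of the brass spring contact (18 x 22 mm), 50 mm above the bench. Axes as the fixture; it is pushed towards +y.
- guard (a joint): Angle in rad of the yellow guard: 0 shut (level over the bay), grows as its handle end is lifted, to a stop at 1.65 (just past upright). A steel counterweight makes it fall shut by itself below about 0.8 and fall open by itself, and rest there, above that; its fall is damped. Lifting takes under 2 N at the handle.
- guard_hinge (a point): Middle of the guard's hinge line: on the fixture at x = +85 mm, z = 88 mm. The hinge axis is the fixture's y; axes as the fixture.
- guard_handle (a point): Middle of the guard's black round handle bar, 14 mm thick, along fixture y, free 50 mm to either side, 165 mm from the hinge line; moves with the guard (220 mm wide frame with grille bars). Shut: fixture x -80, z 88 mm, clear to the yellow cross bar 54 mm behind it. Standing open: at the top, x +98, z 252 mm. Counterweight bar behind the hinge, to z 155 mm when shut.
- lamp_mid (a point): Centre of the white lamp to load: body 28 (x) x 120 (y) x 30 mm (z up), aluminium below, white top; a round white end 14 mm thick, 16 mm long on the centre line at each end, 152 mm overall, both alike; 0.1 to 0.2 kg. Starts level in a place of the blue rack, centre 45 mm above the bench, on two bars 45 mm either side of centre; between them free down to z 8 mm.
- amber: Like the white lamp but with an orange top, in the other place of the rack 80 mm away, side by side with it. Origin at the middle of its underside. Must stay.
- rack: Blue two-place lamp rack, fixed, 180 (x) x 130 (y) mm, 8 mm base, cross bars to z 30 mm with lips to 36 mm. Origin under its middle; the lamps lie along its y at x = +-40 mm.
- bulb_a: Bystander: white bulb standing on a black foot, 72 mm across, 128 mm high; origin at the middle of its underside. Leave.
- bulb_b: Bystander: a second such bulb, 128 mm high. Leave.
- tape: Bystander: yellow tape roll lying flat, 100 mm across, 45 mm high. Leave.
- carton: Bystander: small cardboard carton 90 x 130 x 70 mm. Leave.
- driver: Bystander: screwdriver lying flat. Leave.
- meter: Bystander: yellow hand meter 80 x 150 x 37 mm. Leave.

How it is judged:
On the way, in this order (a step that is already met when the one before it is completed fails the run):
1. the guard stands open past its balance point with the robot not touching it (value of joint guard above 1.5 rad and contact force between each of the fingers, the arm and fixture below 0.1 N), for 0.3 s.
2. with the guard open, one end of the tilted white lamp presses the spring contact in by more than 4 mm while the other end is still up (value of joint guard above 1.4 rad and value of joint plunger above 0.004 m and angle between lamp_mid's own z axis and vertical above 0.06 rad and distance between lamp_mid and seat below 0.05 m), for 0.05 s.
3. the lamp is home in its bay, with the guard still open (value of joint guard above 1.4 rad and x of lamp_mid in the frame of fixture between -0.005 and 0.005 m and z of lamp_mid in the frame of fixture between 0.046 and 0.054 m and y of lamp_mid in the frame of fixture between -0.004 and 0.004 m and angle between the y axis of lamp_mid and the y axis of fixture, either way round below 0.05 rad and angle between lamp_mid's own z axis and vertical below 0.08 rad and value of joint plunger between 0.004 and 0.012 m), for 0.3 s.
At the end, for the whole second after the job is handed in: Guard shut within 0.06 rad; white lamp home in the bay: centre within 5 mm across, 4 mm along and in height, along the bay within 0.05 rad, level within 0.08 rad, aluminium side down, spring contact held in 4 to 12 mm; robot clear of the fixture (value of joint guard below 0.06 rad and x of lamp_mid in the frame of fixture between -0.005 and 0.005 m and z of lamp_mid in the frame of fixture between 0.046 and 0.054 m and y of lamp_mid in the frame of fixture between -0.004 and 0.004 m and angle between the y axis of lamp_mid and the y axis of fixture, either way round below 0.05 rad and angle between lamp_mid's own z axis and vertical below 0.08 rad and value of joint plunger between 0.004 and 0.012 m and contact force between each of the fingers, the arm and fixture below 0.1 N); the robot touches nothing.
It fails at once if the amber lamp is moved by more than 20 mm (distance of amber from where it was at the start of the episode above 0.02 m).
It fails at once if a bystander is moved by more than 30 mm (distance of any of bulb_a, bulb_b, tape, carton, driver, meter from where it was at the start of the episode above 0.03 m).
It also fails if it takes over 64 s, if anything falls off the work surface, if the arm or the gripper's body presses on something with over 40 N, if the wrist force passes 120 N, or if a joint passes its speed limit or range.

ROBOT

A 6-joint arm with a two-finger parallel gripper is mounted at the origin on the work surface. World frame = base frame: x ahead of the robot, y to its left, z up, the work surface at z = 0. Lengths are in m, angles in rad, forces in N, time in s.
With the tool pointing down it reaches from about 0.325 to 0.775 m from the base axis. Payload 5.5 kg.
Tool frame: the origin (TCP) lies between the finger pads; the fingertips stand 8 mm ahead of it and the grasp point (between the pads) lies 11 mm behind it (tcp_to_tips is the distance from the TCP to the fingertips, in m); z points along the fingers, y is the line along which they close (so a half turn about z gives the same grasp; the last joint's range is limited). The gripper opens to 88 mm and grips with 3 to 60 N. Pads are 20 mm wide; open, the fingers measure 115 mm over their backs; the gripper's body (75 mm by 178 mm) begins 61 mm behind the grasp point.
Start: joints at [-1.231, 0.091, 1.231, -0, 1.82, -0.057], TCP at [0.232, -0.553, 0.231] pointing down, gripper open.
Joint ranges: [-2.87, 2.87], [-0.86, 2.18], [0.17, 2.46], [-1.51, 4.65], [0.06, 2.69], [-2.65, 2.65]. Speed limits (rad/s): [2.57, 2.57, 3.01, 3.14, 3.14, 3.14].

INTERFACE

Orientations are given as a unit quaternion [w, x, y, z].
In Python, from bench import * gives the robot as it stands. Calls block until the motion is done:
- move_to(position, orientation): joint-space move of the TCP to a pose.
- move_l(position, speed=0.15, orientation=None): straight line of the TCP; orientation=None keeps the orientation; speed is the mean speed in m/s.
- movej(angles): joint-space move.
- gripper_open() and close(): open the fingers fully, or close them until they stop; the grip force is fixed at half the most.
- hold(seconds).
- inverse_kinematics(position, orientation): joint angles nearest the present ones, or None.
- state(): the state.
- get_image(name): name is "scene" or "top" or "wrist"; returns a dict with "frame" (384x512x3 uint8, blue, green, red), "depth" (384x512 float32, m along the optical axis (not along the pixel's ray), 0 where there is no reading), "camera_matrix" (3x3 intrinsics, pixels), "k1" (the pictures are not rectified: a ray, as slopes to the right and down, at radius r is drawn at 1 + k1 r^2 times it, then the intrinsics apply), "view" (4x4, takes a point from world to camera coordinates). Camera axes: x right, y up, looking along -z (the intrinsics and any distortion apply to the point x, -y, -z); pixel columns grow to the right and rows downward; lengths in m; the calibration is good to about 2 mm. A picture is of the moment at which its call begins.
A pose or a line that the arm cannot do raises IKError and nothing moves.
- job_done(): hands the job in; it is judged then, once.
The state is a dict: "time": time; "joint_pos": joint angles; "dq": joint speeds; "joint_torque": joint torques, N m; "ee_pos": TCP position; "ee_rot": TCP orientation; "ft_force": force on the tool from outside, world axes, zero at the start; "moment": the same for the moment, N m; "finger_gap": finger opening in m; "finger_force": force on a finger pad.
Only numpy, scipy, OpenCV 4.12 (cv2) and the standard library are available. Lean on these libraries where they do the work, as an engineer would, in place of code of your own. Each camera call takes 0.05 s, during which the arm holds its last target. There are 200 camera calls.

## Working session

There is one attempt and no reset: what is moved stays moved. The work goes in short steps, each a Python script; the robot and the scene stay as the last script left them, time stands still between calls to the robot, and variables do not carry over. Pictures are saved under pics/ and viewed, at most 10 in all, crops included, and the job is handed in when it is done.

```bash
mkdir -p pics; ls; cat > h.py <<'E'
import numpy as np, cv2, pickle
from scipy.spatial.transform import Rotation as R
def cloud(im):
    d=im["depth"]; h,w=d.shape; v,u=np.mgrid[:h,:w]
    p=pts(im,np.stack([u.ravel(),v.ravel()],1),d.ravel()); return p.reshape(h,w,3)
def rays(im,uv):
    K=np.array(im["camera_matrix"]);uv=np.asarray(uv,float)
    s=(uv-[K[0,2],K[1,2]])/[K[0,0],K[1,1]]; x=s.copy()
    for _ in range(15): x=s/(1+im["k1"]*(x**2).sum(1,keepdims=True))
    return x
def pts(im,uv,d):
    x=rays(im,uv); c=np.stack([x[:,0]*d,-x[:,1]*d,-d],1)
    V=np.array(im["view"]); return (c-V[:3,3])@V[:3,:3]
def onplane(im,uv,z):
    a=pts(im,uv,np.zeros(len(uv)));b=pts(im,uv,np.ones(len(uv)))
    return a+(b-a)*((z-a[:,2])/(b-a)[:,2])[:,None]
E
python3 - <<'E'
from bench import *
import cv2,pickle
D={}
for n in("scene","top"):
    D[n]=get_image(n); cv2.imwrite(f"pics/{n}0.png",D[n]["frame"])
    print(n,D[n]["k1"],(D[n]["depth"]>0).mean())
pickle.dump(D,open("im0.pkl","wb"));s=state();print(s)
E
```

```text
pics
scene -0.09180450675693243 0.9962565104166666
top 0.03241320532363634 0.9962514241536459
{'time': 0.1, 'joint_pos': array([-1.23068884e+00,  9.17931839e-02,  1.23174117e+00, -3.60371471e-05,
        1.81981456e+00, -5.66872597e-02]), 'dq': array([ 0.00075789, -0.00116   , -0.00134621,  0.00087692,  0.00087965,
       -0.00071824]), 'joint_torque': array([ 2.53561018e-03, -4.47854877e+01, -4.07570350e+01,  7.01092905e-02,
        2.83759291e-02, -1.32671203e-04]), 'ee_pos': array([ 0.23178889, -0.55314768,  0.22962791]), 'ee_rot': array([-8.66859320e-04,  9.80384206e-01,  1.97093983e-01, -1.41315234e-04]), 'ft_force': array([-0.84009744, -0.11429903,  0.59653059]), 'moment': array([-0.01147428,  0.00193866,  0.0059091 ]), 'finger_force': 0.0, 'finger_gap': 0.08798901046080639}
```

View pics/top0.png

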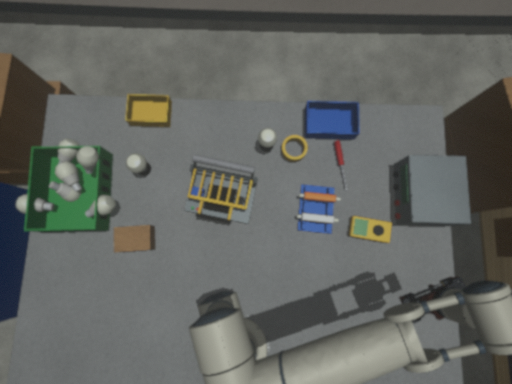

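View pics/scene0.png

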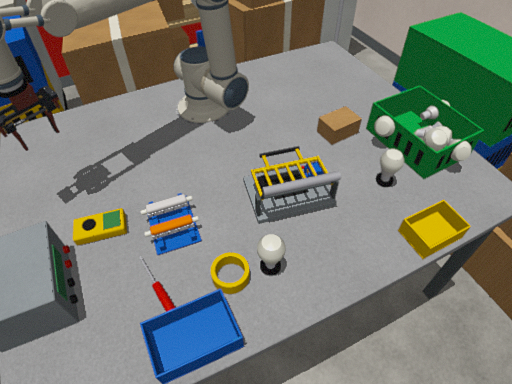

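The top view shows the fixture at about (222,190) with its handle towards the robot at (222,215), the white lamp at (318,218) and the amber one at (320,197). The scene view shows the blue hood on the robot's left, at about (325,170).

```bash
python3 - <<'E'
from h import *
D=pickle.load(open("im0.pkl","rb"))
for n in("top","scene"):
    im=D[n];P=cloud(im);hsv=cv2.cvtColor(im["frame"],cv2.COLOR_BGR2HSV);H,S,V=hsv.transpose(2,0,1)
    if n=="top": print("center",P[190,222],P[218,318],"bench",P[280,200])
    near=lambda c,r:np.hypot(P[...,0]-c[0],P[...,1]-c[1])<r
    if n=="top": fc=P[190,222][:2];lc=P[218,318][:2]
    # plate
    m=near(fc,.2)&(P[...,2]>.012)&(P[...,2]<.03)&(S<60)
    q=P[m][:,:2];print(n,"plate",m.sum(),cv2.minAreaRect((q*1000).astype(np.float32)))
    m=near(fc,.2)&(P[...,2]>.012)
    print(" all",cv2.minAreaRect((P[m][:,:2]*1000).astype(np.float32)))
    y=near(fc,.2)&(P[...,2]>.06)&(H>18)&(H<32)&(S>120)
    q=P[y];print(" yellow",y.sum(),cv2.minAreaRect((q[:,:2]*1000).astype(np.float32)),np.median(q[:,2]))
    b=near(fc,.2)&(H>100)&(H<125)&(S>110)&(P[...,2]>.04);print(" blue",b.sum(),P[b].mean(0) if b.any() else 0)
    k=near(fc,.2)&(P[...,2]>.07)&(P[...,2]<.11)&(V<50); print(" dark",k.sum(),P[k].mean(0) if k.any() else 0)
    w=near(lc,.12)&(P[...,2]>.03)&(P[...,2]<.08)&(S<50)&(V>130)
    o=near(lc,.16)&(P[...,2]>.03)&(P[...,2]<.08)&(H<16)&(S>130)
    for t,mm in(("white",w),("amber",o)):
        q=P[mm]; print(" ",t,mm.sum(),q.mean(0) if len(q) else 0,cv2.minAreaRect((q[:,:2]*1000).astype(np.float32)) if len(q) else 0)
E
```

```text
center [0.57025784 0.07697393 0.02453233] [ 0.46968403 -0.28386179  0.06371219] bench [ 0.23162197  0.14639384 -0.00056595]
top plate 1557 ((556.6640625, 81.82672882080078), (249.78842163085938, 180.4481964111328), 79.8467025756836)
 all ((554.7119750976562, 82.17633056640625), (249.78842163085938, 210.17138671875), 79.8467025756836)
 yellow 555 ((540.0261840820312, 84.03419494628906), (220.44386291503906, 155.7328643798828), 80.2928695678711) 0.0925735953030879
 blue 34 [0.5592773  0.1740397  0.07248437]
 dark 1 [0.45315294 0.08386998 0.09466526]
  white 282 [ 0.47915065 -0.28430055  0.05800172] ((508.9775695800781, -286.64947509765625), (150.8187255859375, 100.84973907470703), 84.89067840576172)
  amber 166 [ 0.54971152 -0.29038438  0.05979014] ((549.67626953125, -290.3940734863281), (108.77926635742188, 21.742584228515625), 85.97451782226562)
scene plate 1995 ((557.2814331054688, 80.88518524169922), (251.62559509277344, 183.94358825683594), 79.90877532958984)
 all ((555.2601318359375, 80.90737915039062), (251.5806427001953, 212.90869140625), 80.14836120605469)
 yellow 787 ((548.7319946289062, 80.16612243652344), (224.24029541015625, 178.6139373779297), 81.8075180053711) 0.0917601094247565
 blue 139 [0.55512162 0.16029341 0.06643991]
 dark 121 [0.51345468 0.08385932 0.08927997]
  white 521 [ 0.4926521  -0.28868946  0.05339532] ((513.9913330078125, -289.5098876953125), (153.51881408691406, 109.77535247802734), 85.29888153076172)
  amber 86 [ 0.55962152 -0.2953648   0.05441241] ((555.252197265625, -293.4416809082031), (116.7413330078125, 26.839275360107422), 85.7159652709961)
```

```bash
cat >> h.py <<'E'
Fo=np.array([.5372,.0849,0.]);Fyaw=np.radians(-10.05)
def F(p): return Fo+R.from_euler('z',Fyaw).apply(p)
def quat(z,y,yaw=None):
    "tool orientation from z and y axes given in a frame yawed by yaw (default fixture)"
    z=np.array(z,float);z/=np.linalg.norm(z);y=np.array(y,float);y-=z*(y@z);y/=np.linalg.norm(y)
    r=R.from_euler('z',Fyaw if yaw is None else yaw)*R.from_matrix(np.stack([np.cross(y,z),y,z],1))
    q=r.as_quat();return np.r_[q[3],q[:3]]
def tcp(g,q,ahead=.011):
    "TCP for the grasp point at g"
    return np.array(g)+ahead*R.from_quat(np.r_[q[1:],q[0]]).apply([0,0,1])
E
python3 - <<'E'
from bench import *
from h import *
D=pickle.load(open("im0.pkl","rb"))
s=state();q=s["ee_rot"];r=R.from_quat(np.r_[q[1:],q[0]])
for n in D:
    P=cloud(D[n]).reshape(-1,3);T=(P-s["ee_pos"])@r.as_matrix()
    for a in np.arange(-.21,.02,.02):
        m=(T[:,2]>a)&(T[:,2]<a+.02)&(abs(T[:,:2])<.14).all(1)
        if m.sum()>5:print(n,round(a,3),m.sum(),T[m].min(0)[:2].round(3),T[m].max(0)[:2].round(3))
im=get_image("wrist");cv2.imwrite("pics/w0.png",im["frame"])
V=np.array(im["view"]);c=-V[:3,:3].T@V[:3,3];print("cam in tool",r.inv().apply(c-s["ee_pos"]),"axis",r.inv().apply(-V[2,:3]))
for th in(0,.8,1.62):
  for t in(30,45,60,75):
    for sg in(1,-1):
      a=np.radians(t);qq=quat([np.cos(a),0,-np.sin(a)],[sg*np.sin(a),0,sg*np.cos(a)])
      g=F([.085-.165*np.cos(th),0,.088+.165*np.sin(th)])
      j=inverse_kinematics(tcp(g,qq),qq);print(th,t,sg,None if j is None else np.round(j,2))
E
```

```text
scene -0.21 210 [ 0.007 -0.036] [0.044 0.03 ]
scene -0.19 182 [ 0.005 -0.035] [0.041 0.035]
scene -0.17 220 [-0.011 -0.039] [0.042 0.037]
scene -0.15 147 [-0.016 -0.038] [0.028 0.02 ]
scene -0.13 492 [-0.033 -0.088] [0.037 0.074]
scene -0.11 425 [-0.03  -0.085] [0.039 0.083]
scene -0.09 267 [-0.023 -0.08 ] [0.037 0.082]
scene -0.07 55 [-0.006 -0.056] [0.016 0.06 ]
scene -0.05 76 [-0.009 -0.055] [0.018 0.058]
scene -0.03 53 [-0.008 -0.051] [0.015 0.056]
scene -0.01 46 [-0.007 -0.051] [0.014 0.055]
top -0.21 107 [-0.03 -0.04] [0.04  0.026]
top -0.19 55 [-0.023 -0.038] [0.039 0.012]
top -0.17 141 [-0.034 -0.043] [0.038 0.002]
top -0.15 19 [-0.022 -0.042] [ 0.02  -0.035]
top -0.13 313 [-0.034 -0.088] [0.033 0.089]
top -0.11 171 [-0.03  -0.088] [0.034 0.086]
top -0.09 107 [ 0.014 -0.082] [0.035 0.077]
top -0.03 9 [-0.003  0.043] [0.012 0.05 ]
top -0.01 14 [-0.008 -0.047] [0.012 0.053]
cam in tool [ 0.07120346 -0.00039701 -0.15400238] axis [-2.60681814e-01 -8.80369468e-05  9.65424769e-01]
0 30 1 None
0 30 -1 None
0 45 1 None
0 45 -1 None
0 60 1 [ 0.3  -0.71  2.22 -0.25  1.16  0.52]
0 60 -1 [ 0.3  -0.71  2.22 -0.25  1.16 -2.62]
0 75 1 [ 0.21 -0.48  2.02 -0.1   1.36  0.39]
0 75 -1 None
0.8 30 1 None
0.8 30 -1 None
0.8 45 1 [ 0.33 -0.78  2.15 -0.4   1.09  0.56]
0.8 45 -1 [ 0.33 -0.78  2.15 -0.4   1.09 -2.58]
0.8 60 1 [ 0.24 -0.58  1.93 -0.21  1.3   0.42]
0.8 60 -1 None
0.8 75 1 [ 0.17 -0.36  1.73 -0.09  1.53  0.33]
0.8 75 -1 None
1.62 30 1 [ 0.24 -0.56  2.06 -0.56  0.72  0.65]
1.62 30 -1 [ 0.24 -0.56  2.06 -0.56  0.72 -2.49]
1.62 45 1 [ 0.19 -0.43  1.84 -0.3   0.99  0.43]
1.62 45 -1 None
1.62 60 1 [ 0.13 -0.25  1.61 -0.16  1.28  0.32]
1.62 60 -1 None
1.62 75 1 [ 0.09 -0.04  1.37 -0.07  1.56  0.26]
1.62 75 -1 None
```

```bash
cat >> h.py <<'E'
A=np.radians(60);d=np.array([np.cos(A),0,-np.sin(A)]);c=np.array([np.sin(A),0,np.cos(A)])
qg=quat(d,c)
def bar(th): return np.array([.085-.165*np.cos(th),0,.088+.165*np.sin(th)])
def gp(th,oc,od): return tcp(F(bar(th)+oc*c+od*d),qg)   # grasp point at bar + oc*c + od*d
E
cat > open.py <<'E'
from bench import *
from h import *
move_to(gp(0,-.015,-.13),qg)
f0=state()["ft_force"]
def st(t): s=state();print(t,round(s["time"],2),s["ee_pos"].round(3),(s["ft_force"]-f0).round(1))
move_l(gp(0,-.015,-.008),.12);st("in")
move_l(gp(0,.03,-.006),.1);st("under")
for th in(.2,.4,.6,.8,1.0,1.2,1.4,1.56):
    move_l(gp(th,.036,0),.12);st(th)
move_l(gp(1.56,.036,-.13),.15);st("out")
hold(.5)
D={n:get_image(n) for n in("scene","top")}
pickle.dump(D,open("im1.pkl","wb"))
cv2.imwrite("pics/s1.png",cv2.resize(D["scene"]["frame"][90:260,100:360],None,fx=3,fy=3))
E
python3 open.py
```

```text
Traceback (most recent call last):
  File "open.py", line 3, in <module>
    move_to(gp(0,-.015,-.13),qg)
    ~~~~~~~^^^^^^^^^^^^^^^^^^^^^
bench.IKError: the arm cannot take that pose within its joint ranges
```

```bash
python3 - <<'E'
from bench import *
from h import *
for a in((0,-.015,-.008),(0,.03,-.006),(1.56,.036,-.13),(1.56,.036,-.1)):print(a,inverse_kinematics(gp(*a),qg) is not None)
for z in(.05,.08,.1,.12,.15,.2):print(z,inverse_kinematics(gp(0,-.015,-.008)+[0,0,z],qg) is not None)
E
sed -i 's/move_to(gp(0,-.015,-.13),qg)/move_to(gp(0,-.015,-.008)+[0,0,.1],qg)/' open.py; python3 open.py
```

```text
(0, -0.015, -0.008) True
(0, 0.03, -0.006) True
(1.56, 0.036, -0.13) True
(1.56, 0.036, -0.1) True
0.05 True
0.08 True
0.1 True
0.12 True
0.15 True
0.2 True
in 3.58 [0.448 0.101 0.079] [-0.9  1.   0.2]
under 4.18 [0.486 0.094 0.099] [ 0.7 -0.1 -0.2]
0.2 4.61 [0.49  0.093 0.122] [-33.    5.3   1.9]
0.4 5.03 [0.495 0.092 0.153] [-64.9   5.9  16.4]
0.6 5.46 [0.523 0.088 0.19 ] [-1.4  1.1  0.2]
0.8 5.88 [0.544 0.084 0.214] [ 0.2  0.5 -0.4]
1.0 6.31 [0.569 0.079 0.234] [-0.4  0.5  0.1]
1.2 6.73 [0.598 0.074 0.249] [-1.   0.3  0.1]
1.4 7.16 [0.629 0.069 0.258] [-1.2  0.   0.6]
1.56 7.53 [0.655 0.064 0.261] [0.5 0.5 1.1]
out 8.54 [0.591 0.075 0.372] [-0.4  0.1  0.1]
```

View pics/s1.png

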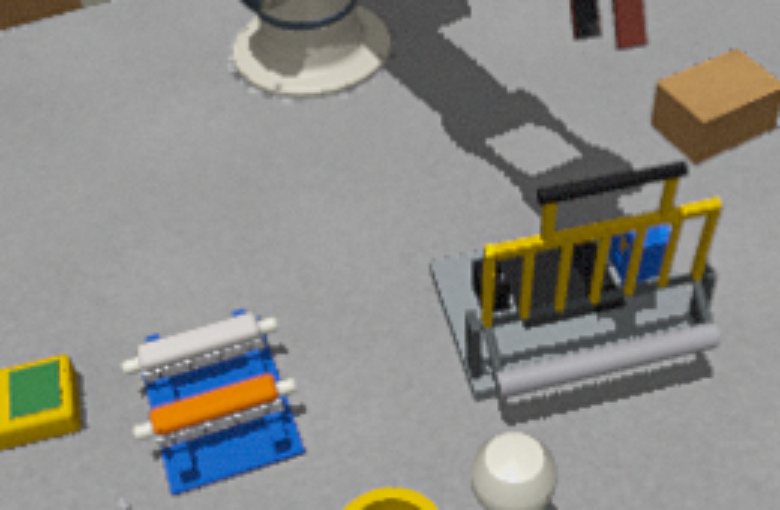

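The crop shows the guard standing open with its handle on top at about (610,180), and the white lamp in the rack at (200,340) beside the amber one at (215,400). Next I measure the open guard's front and the white lamp.

```bash
python3 - <<'E'
from h import *
D=pickle.load(open("im1.pkl","rb"))
for n in("top","scene"):
    im=D[n];P=cloud(im);hsv=cv2.cvtColor(im["frame"],cv2.COLOR_BGR2HSV);H,S,V=hsv.transpose(2,0,1)
    Q=R.from_euler('z',-Fyaw).apply((P-Fo).reshape(-1,3)).reshape(P.shape)
    near=(abs(Q[...,0])<.2)&(abs(Q[...,1])<.14)
    y=near&(H>18)&(H<32)&(S>120)&(Q[...,2]>.07)
    for z in np.arange(.08,.24,.02):
        m=y&(Q[...,2]>z)&(Q[...,2]<z+.02)
        if m.sum()>3:print(n,"guard",z.round(2),m.sum(),np.percentile(Q[m][:,0],[5,50,95]).round(3))
    k=near&(V<60)&(Q[...,2]>.235); 
    if k.any():print(" handle",k.sum(),Q[k].mean(0).round(3))
    b=near&(H>100)&(H<125)&(S>110)&(Q[...,2]>.068)&(Q[...,2]<.08)
    if b.any():print(" hood",b.sum(),Q[b].min(0).round(3),Q[b].max(0).round(3))
    # lamps: ray casting on the top plane
    for t,mk in(("white",(S<60)&(V>150)),("amber",(H<16)&(S>150))):
        w=mk&(np.hypot(P[...,0]-.51,P[...,1]+.287)<.12)&(P[...,2]>.052)&(P[...,2]<.075)
        cs,_=cv2.findContours(w.astype(np.uint8),cv2.RETR_EXTERNAL,cv2.CHAIN_APPROX_NONE)
        cc=max(cs,key=cv2.contourArea)
        m=np.zeros(w.shape,np.uint8);cv2.drawContours(m,[cc],-1,1,-1)
        v,u=np.nonzero(m);p=onplane(im,np.stack([u,v],1),.060)[:,:2]
        r=cv2.minAreaRect((p*1000).astype(np.float32));print(n,t,len(u),r,np.median(P[m>0][:,2]))
E
```

```text
top guard 0.18 41 [0.088 0.092 0.096]
top guard 0.2 12 [0.088 0.091 0.094]
 handle 792 [ 0.022 -0.016  0.501]
top white 198 ((472.4768371582031, -291.70281982421875), (126.06259155273438, 23.55714988708496), 85.9410171508789) 0.059668512978062596
top amber 1 ((556.744140625, -318.44580078125), (0.0, 0.0), 0.0) 0.05854835536699244
scene guard 0.08 65 [0.085 0.09  0.092]
scene guard 0.1 106 [0.086 0.091 0.094]
scene guard 0.12 104 [0.087 0.093 0.095]
scene guard 0.14 109 [0.09  0.094 0.097]
scene guard 0.16 110 [0.09  0.096 0.098]
scene guard 0.18 420 [0.091 0.097 0.1  ]
scene guard 0.2 47 [0.094 0.098 0.101]
scene guard 0.22 45 [0.095 0.1   0.101]
 handle 1433 [ 0.022 -0.01   0.437]
 hood 60 [-0.002  0.067  0.069] [0.023 0.115 0.077]
scene white 320 ((477.7076110839844, -287.0091857910156), (125.7872085571289, 30.699758529663086), 86.73503112792969) 0.05868229938094714
scene amber 13 ((567.26611328125, -341.745361328125), (22.186328887939453, 6.5037641525268555), 64.42218780517578) 0.054488383905322554
```

```bash
cat > look.py <<'E'
from bench import *
from h import *
ly=np.radians(-4.3)
q=quat([0,0,-1],[1,0,0],ly)
move_to([.473,-.289,.21],q);hold(.2)
im=get_image("wrist");pickle.dump(im,open("im2.pkl","wb"));cv2.imwrite("pics/w2.png",im["frame"])
P=cloud(im);H,S,V=cv2.cvtColor(im["frame"],cv2.COLOR_BGR2HSV).transpose(2,0,1)
w=(S<60)&(V>140)&(P[...,2]>.048)&(P[...,2]<.075)&(np.hypot(P[...,0]-.475,P[...,1]+.289)<.1)
m=cv2.morphologyEx(w.astype(np.uint8),cv2.MORPH_OPEN,np.ones((5,5)))
n,l,s,_=cv2.connectedComponentsWithStats(m);i=1+np.argmax(s[1:,4]);v,u=np.nonzero(l==i)
top=P[v,u];top=top[top[:,2]>.055]
print(s[i],cv2.minAreaRect((top[:,:2]*1000).astype(np.float32)),np.median(top[:,2]))
p=onplane(im,np.stack([u,v],1),.06)[:,:2];print(cv2.minAreaRect((p*1000).astype(np.float32)))
print(state()["time"],state()["ee_pos"])
E
python3 look.py
```

```text
[ 237  178   26   64 1419] ((469.5447082519531, -313.0261535644531), (56.551368713378906, 26.752365112304688), 86.20531463623047) 0.05960069271200273
((469.2806701660156, -319.3925476074219), (69.14089965820312, 26.405189514160156), 85.68511199951172)
10.925 [ 0.47346939 -0.28831872  0.21047383]
```

View pics/w2.png

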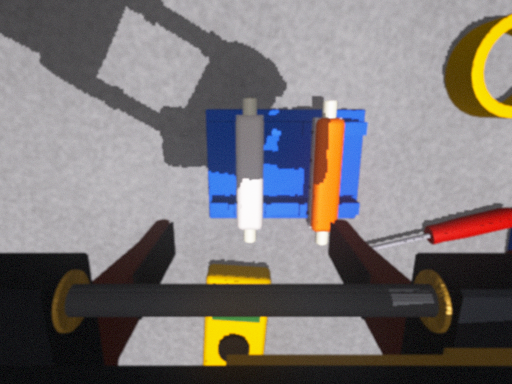

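The wrist view shows the white lamp at (250,170), half in shadow, with the amber one at (327,175). I segment it by height instead of brightness.

```bash
python3 - <<'E'
from h import *
im=pickle.load(open("im2.pkl","rb"));P=cloud(im)
u,v=np.meshgrid(range(512),range(384))
w=(u<285)&(u>215)&(v>80)&(v<260)&(P[...,2]>.056)&(P[...,2]<.068)
q=P[w];print(w.sum(),cv2.minAreaRect((q[:,:2]*1000).astype(np.float32)),np.median(q[:,2]))
w=(u<285)&(u>215)&(v>80)&(v<260)&(P[...,2]>.042)&(P[...,2]<.068)
q=P[w];r=cv2.minAreaRect((q[:,:2]*1000).astype(np.float32));print(r)
w=(u<375)&(u>300)&(v>80)&(v<260)&(P[...,2]>.056)&(P[...,2]<.068)
q=P[w];print("amber",cv2.minAreaRect((q[:,:2]*1000).astype(np.float32)))
E
```

```text
2882 ((472.3028564453125, -282.2789306640625), (118.39546966552734, 27.191518783569336), 85.7491455078125) 0.05958381879302506
((472.0331115722656, -283.2015075683594), (152.47776794433594, 27.96724510192871), 85.3526382446289)
amber ((551.3345336914062, -291.3800048828125), (117.23587036132812, 26.9609317779541), 85.78767395019531)
```

```bash
cat >> h.py <<'E'
LZ=.005; LY=0.0   # lamp centre ahead of the grasp point; lamp centre along tool x
def lamp_pose(tip_y,tip_z,a,b=.035,x=-.0015,ly=None):
    "TCP pose putting the lamp's +y tip at fixture (x,tip_y,tip_z), pitched a (+y end low), rolled b"
    Rl=R.from_euler('z',Fyaw)*R.from_euler('x',-a)*R.from_euler('y',-b)
    Rt=Rl*R.from_matrix(np.array([[0,1,0],[1,0,0],[0,0,-1.]]))
    ctr=F([x,tip_y,tip_z])-.076*Rl.apply([0,1,0])
    p=ctr+Rt.apply([-(LY if ly is None else ly),0,.011-LZ]);q=Rt.as_quat()
    return p,np.r_[q[3],q[:3]]
E
cat > pick.py <<'E'
from bench import *
from h import *
q=quat([0,0,-1],[1,0,0],np.radians(-4.4))
move_to([.4722,-.2828,.11],q)
move_l([.4722,-.2828,.039],.08)
close();s=state();print("gap",s["finger_gap"],s["finger_force"])
move_l([.4722,-.2828,.20],.12)
im=get_image("wrist");pickle.dump(im,open("im3.pkl","wb"));cv2.imwrite("pics/w3.png",im["frame"])
s=state();r=R.from_quat(np.r_[s["ee_rot"][1:],s["ee_rot"][0]])
T=r.inv().apply(cloud(im).reshape(-1,3)-s["ee_pos"])
for nm,z0,z1 in(("top",-.026,-.014),("end",-.018,.006)):
    m=(T[:,2]>z0)&(T[:,2]<z1)&(abs(T[:,1])<.011)&(T[:,0]>.02)
    if m.any():print(nm,m.sum(),T[m].min(0),T[m].max(0),np.median(T[m],0))
print(s["time"],s["finger_gap"],s["ft_force"])
for a in((.052,.14,.22),(.052,.052,.22),(.075,.0515,.22),(.079,.0505,0)):print(inverse_kinematics(*lamp_pose(*a)))
E
python3 pick.py
```

```text
gap 0.02793748855809677 29.998907446861267
top 4339 [ 0.02000595 -0.010997   -0.02327096] [ 0.07499088  0.01099877 -0.01401637] [ 0.0412751   0.00011309 -0.02072183]
end 1368 [ 0.05588665 -0.01097553 -0.01799596] [0.07606922 0.01092978 0.00562732] [ 0.06600206 -0.00026419 -0.01211997]
14.9417 0.027958185630524414 [-0.36219911  0.1683554  -1.95043885]
[ 0.19045541 -0.04175668  1.52170018 -0.21990536  1.70484498  0.33721413]
[ 0.19045541 -0.00350661  1.64144317 -0.21794572  1.55060781  0.37154884]
[ 0.22890528  0.02345818  1.61520433 -0.21596948  1.55815771  0.40917303]
[ 0.10627141 -0.04567322  1.70111809 -0.00979543  1.45253168  0.28266925]
```

View pics/w3.png

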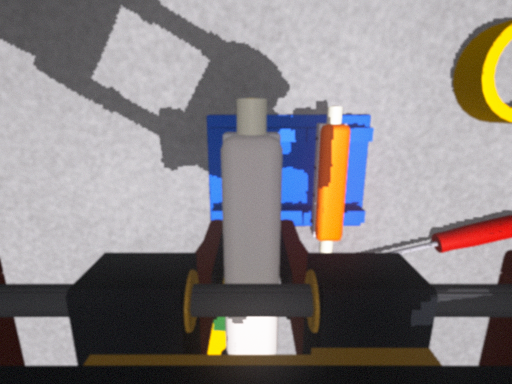

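The lamp is held level, with its tip 76 mm from the TCP as expected; in the picture it is centred between the fingers and the amber lamp is undisturbed at (335,180). Next is the tilted insertion.

```bash
cat > ins.py <<'E'
from bench import *
from h import *
ex=R.from_euler('z',-Fyaw)
move_to(*lamp_pose(.048,.15,.22,x=-.05));hold(.2)
f0=state()["ft_force"]
def go(*a,v=.06,**k):
    p,q=lamp_pose(*a,**k);move_l(p,v,q);s=state();f=ex.apply(s["ft_force"]-f0);print(a,round(s["time"],2),"f",f.round(1),"err",((s["ee_pos"]-p)*1000).round(1))
    if np.linalg.norm(f)>30: raise SystemExit("force")
go(.048,.15,.22,v=.1)
go(.048,.09,.22,v=.1)
go(.048,.052,.22)
go(.062,.052,.22)
go(.070,.0515,.22,v=.04)
go(.075,.0515,.22,v=.03);hold(.15)
E
python3 ins.py
```

```text
(0.048, 0.15, 0.22) 17.11 f [ 0.   0.8 -0.3] err [-0.2 -0.1 -0.2]
(0.048, 0.09, 0.22) 17.86 f [-0.2  0.1  1. ] err [0.2 0.  0.5]
(0.048, 0.052, 0.22) 18.64 f [-1.   0.7 -0.5] err [-0.1  0.  -0.1]
(0.062, 0.052, 0.22) 19.02 f [-0.5  0.1 -0.1] err [0.1 0.6 0. ]
(0.07, 0.0515, 0.22) 19.38 f [-0.7 -2.8  1.7] err [ 0.  -0.3  0.1]
(0.075, 0.0515, 0.22) 19.69 f [-0.6 -5.5  2. ] err [-0.  -0.5  0.1]
```

```bash
sed '/^go(.048\|^go(.062\|^go(.07/d;/^move_to/d' ins.py > tip.py; sed -i 's/^f0=.*/f0=state()["ft_force"]*0/' tip.py; cat >> tip.py <<'E'
go(.078,.0515,.16,v=.04)
go(.0795,.0515,.08,v=.04)
go(.0795,.0508,.03,v=.04)
go(.0790,.0502,0,v=.04)
D={n:get_image(n) for n in("scene","wrist")};pickle.dump(D,open("im4.pkl","wb"))
cv2.imwrite("pics/s4.png",np.hstack([cv2.resize(D["scene"]["frame"][130:230,225:345],(480,400)),D["wrist"]["frame"][:,100:400]][:1]))
E
python3 tip.py
```

```text
(0.078, 0.0515, 0.16) 20.12 f [ 0.3 -7.   0.8] err [-0.2 -1.3  0.2]
(0.0795, 0.0515, 0.08) 20.43 f [-0.2 -7.5  0.4] err [-0.3 -1.6  0. ]
(0.0795, 0.0508, 0.03) 20.7 f [-0.2 -6.6 -0.1] err [-0.2 -1.5 -0.1]
(0.079, 0.0502, 0) 20.95 f [ 0.3 -6.9  0.4] err [-0.2 -1.2 -0.1]
```

View pics/s4.png

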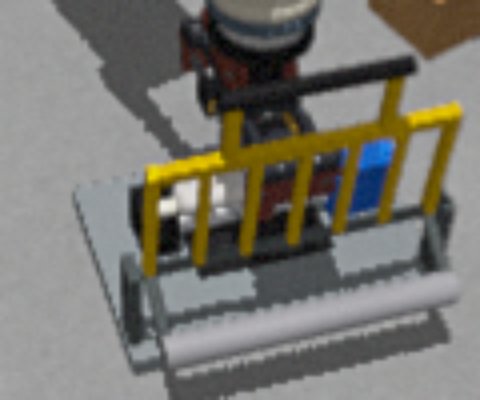

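The crop shows the white end in the black seat at (165,205) and the fingers behind the open grille. Forces are only those of the spring, so I ease the lamp onto the stop, release it and check.

```bash
cat > rel.py <<'E'
exec(open("tip.py").read().split("go(.078")[0])
go(.0775,.0500,0,v=.03)
go(.0760,.0500,0,v=.03)
gripper_open();hold(.2)
go(.0760,.075,0,v=.08)
go(.0760,.17,0,v=.12,x=-.03)
hold(.2)
im=get_image("wrist");pickle.dump(im,open("im5.pkl","wb"));cv2.imwrite("pics/w5.png",im["frame"])
print(state()["time"])
P=cloud(im);Q=ex.apply((P-Fo).reshape(-1,3)).reshape(P.shape)
m=(abs(Q[...,0])<.025)&(abs(Q[...,1])<.058)&(Q[...,2]>.055)&(Q[...,2]<.08)
q=Q[m];print(m.sum(),cv2.minAreaRect((q[:,:2]*1000).astype(np.float32)),np.median(q,0))
A_=np.c_[q,np.ones(len(q))];print("plane z=ax+by+c",np.linalg.lstsq(A_[:,[0,1,3]],q[:,2],rcond=None)[0])
E
python3 rel.py
```

```text
(0.0775, 0.05, 0) 21.3 f [ 0.3 -5.8  0.3] err [-0.  -0.9  0.1]
(0.076, 0.05, 0) 21.55 f [-0.3 -5.   0.4] err [ 0.1 -0.4  0.1]
(0.076, 0.075, 0) 23.25 f [-0.2 -0.2 -0.2] err [0.5 0.1 1. ]
(0.076, 0.17, 0) 24.23 f [ 0.2 -0.  -1.2] err [-0.3 -0.1 -1.1]
24.475
4169 ((-1.7765626907348633, 0.0539398193359375), (115.8416748046875, 28.1420955657959), 89.90879821777344) [-0.00258677  0.00505644  0.06463342]
plane z=ax+by+c [ 0.05723581 -0.00177263  0.06440849]
```

View pics/w5.png

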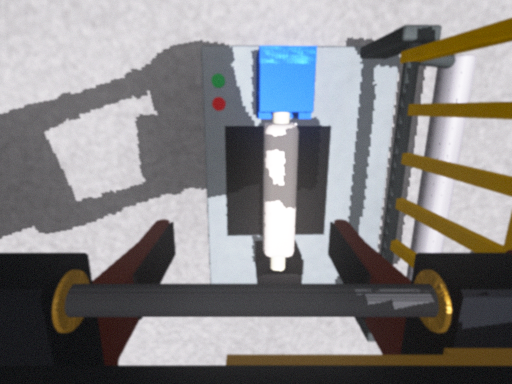

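The wrist view shows the lamp in line between the blue hood (285,85) and the black seat (280,265). I check its roll against the base plate, and its position along the bay.

```bash
python3 - <<'E'
from h import *
im=pickle.load(open("im5.pkl","rb"));P=cloud(im);Q=R.from_euler('z',-Fyaw).apply((P-Fo).reshape(-1,3))
m=(abs(Q[:,2]-.02)<.004)&(abs(Q[:,1])<.11)&(Q[:,0]>-.065)&(Q[:,0]<.06)
q=Q[m];print(m.sum(),np.linalg.lstsq(np.c_[q[:,:2],np.ones(len(q))],q[:,2],rcond=None)[0])
m=(abs(Q[:,0]+.002)<.010)&(Q[:,2]>.060)&(Q[:,2]<.0672)&(abs(Q[:,1])<.08);print("body y",np.percentile(Q[m][:,1],[0,.5,99.5,100]).round(4))
b=(abs(Q[:,0])<.03)&(Q[:,2]>.070)&(Q[:,2]<.08)&(Q[:,1]>.05)&(Q[:,1]<.13);print("hood",Q[b].min(0).round(4),Q[b].max(0).round(4))
q=Q[m];print([ (round(x,3),np.median(q[abs(q[:,0]-x)<.0015][:,2]).round(4)) for x in np.arange(-.011,.008,.003)])
E
```

```text
17531 [ 0.00214582 -0.0011531   0.0211885 ]
body y [-0.0799 -0.0793  0.0587  0.0588]
hood [-0.0215  0.0684  0.0703] [0.0206 0.1154 0.0769]
[(np.float64(-0.011), np.float64(0.0643)), (np.float64(-0.008), np.float64(0.0648)), (np.float64(-0.005), np.float64(0.0649)), (np.float64(-0.002), np.float64(0.0649)), (np.float64(0.001), np.float64(0.0651)), (np.float64(0.004), np.float64(0.0652)), (np.float64(0.007), np.float64(0.0649))]
```

Roll is about 0.04 and the lamp's y is about -1 mm, so the lamp is home. Next I shut the guard.

```bash
cat > shut.py <<'E'
from bench import *
from h import *
s=state();p=s["ee_pos"]
wp=[(1.65,0,-.13),(1.65,0,0)]+[(t,-.034,0) for t in(1.6,1.4,1.2,1.0,.8)]+[(.6,-.03,0),(.4,-.025,-.004),(.2,-.02,-.008),(0,-.015,-.008)]
assert all(inverse_kinematics(gp(*w),qg) is not None for w in wp)
move_l(F([-.06,0,0])*[1,1,0]+[0,0,.33],.2)
move_to(gp(*wp[0]),qg);f0=state()["ft_force"]
for w in wp[1:]:
    move_l(gp(*w),.12);s=state();f=s["ft_force"]-f0;print(w,round(s["time"],2),f.round(1))
    if np.linalg.norm(f)>60: raise SystemExit("force")
hold(.6)
move_l(gp(0,-.015,-.008)+[0,0,.2],.12)
hold(.3)
D={n:get_image(n) for n in("scene","top")};pickle.dump(D,open("im6.pkl","wb"))
cv2.imwrite("pics/s6.png",cv2.resize(D["scene"]["frame"][120:240,220:370],(750,600)))
s=state();print(s["time"],(s["ft_force"]-f0).round(1))
E
python3 shut.py
```

```text
(1.65, 0, 0) 27.23 [-0.  -0.3  0.7]
(1.6, -0.034, 0) 27.72 [ 1.5  0.3 -0.2]
(1.4, -0.034, 0) 28.14 [ 0.6 -0.7  2. ]
(1.2, -0.034, 0) 28.57 [ 1.2 -0.3  0.5]
(1.0, -0.034, 0) 28.99 [ 0.5 -0.6  0.3]
(0.8, -0.034, 0) 29.42 [-0.1 -0.4  0.3]
(0.6, -0.03, 0) 29.81 [-0.8 -0.5 -0.2]
(0.4, -0.025, -0.004) 30.18 [-0.3 -1.  -0.1]
(0.2, -0.02, -0.008) 30.56 [ 0.3  0.1 -0.1]
(0, -0.015, -0.008) 30.96 [ 0.3 -0.9  0.4]
33.775 [ 0.1 -0.6 -0.7]
```

View pics/s6.png

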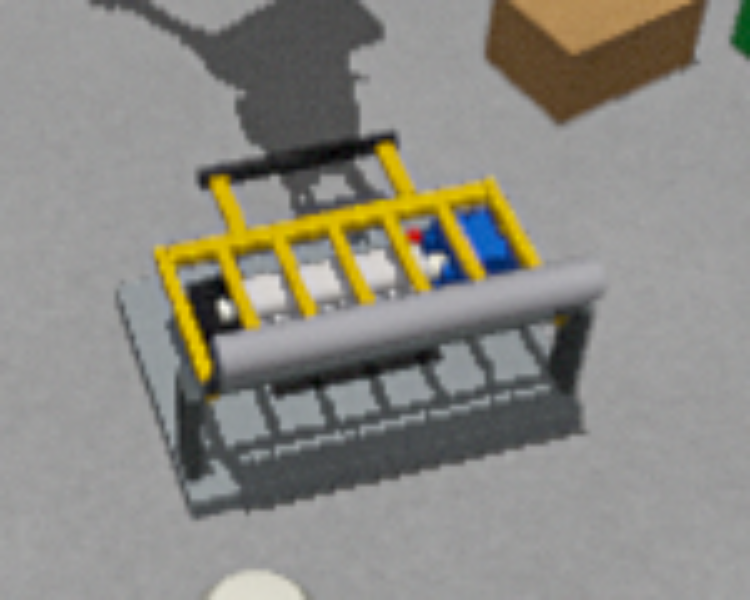

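The crop shows the guard down level over the loaded lamp, with the handle at (300,160). I compare its slope quickly, then hand in.

```bash
python3 - <<'E'
from bench import *
from h import *
sl=[]
for f in("im0.pkl","im6.pkl"):
    im=pickle.load(open(f,"rb"))["scene"];P=cloud(im);H,S,V=cv2.cvtColor(im["frame"],cv2.COLOR_BGR2HSV).transpose(2,0,1)
    Q=R.from_euler('z',-Fyaw).apply((P-Fo).reshape(-1,3)).reshape(P.shape)
    q=Q[(H>18)&(H<32)&(S>120)&(abs(Q[...,0])<.1)&(abs(Q[...,1])<.12)&(Q[...,2]>.075)&(Q[...,2]<.13)]
    sl.append(np.polyfit(q[:,0],q[:,2],1)[0])
print(sl)
if abs(sl[1]-sl[0])<.03: print(job_done())
E
```

```text
[np.float64(0.006310937245365129), np.float64(0.01063960949485055)]
the job is handed in; nothing more can be done
None
```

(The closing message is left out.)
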